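# Hold a ring stamp down on the sprung print press

## Robot

A 7-joint arm with a two-finger parallel gripper is mounted at the origin on the work surface. World frame = base frame: x ahead of the robot, y to its left, z up, the work surface at z = 0. Lengths are in m, angles in rad, forces in N, time in s.
With the tool pointing down it reaches from about 0.4 to 0.85 m from the base axis. Payload 10.4 kg.
Tool frame: the origin (TCP) lies on the centre line of the jaws, within the pads' length; the fingertips stand 11 mm ahead of it and the grasp point (between the pads) lies 8 mm behind it (tip_reach is the distance from the TCP to the fingertips, in m); z points along the fingers, y is the line along which they close (so a half turn about z gives the same grasp; the last joint's range is limited). The gripper opens to 85 mm and grips with 20 to 120 N. Pads are 22 mm wide; open, the fingers measure 114 mm over their backs; the gripper's body (76 mm by 85 mm) begins 54 mm behind the grasp point. The pads swing forward as they close: fully open they stand 13 mm farther back than shut.
Start: joints at [-1.166, 0.332, -0.065, 1.46, 0.022, 1.35, -0.088], TCP at [0.259, 0.569, 0.242] pointing down, gripper open.
Joint ranges: [-2.6, 2.6], [-0.5, 2.12], [-1.47, 1.34], [0.16, 2.42], [-1.27, 4.41], [0.06, 2.06], [-2.6, 2.6]. Speed limits (rad/s): [2.22, 2.22, 2.79, 2.79, 3.14, 3.14, 3.14].

## Interface

Orientations are given as a unit quaternion [x, y, z, w].
In Python, from workcell import get_obs, camera, hand_in, tip_reach gives the robot as it stands. The module is installed in compiled form; this text tells all that it offers.
- The arm moves only by the tool move_arm, never from a script. Its argument "plan" is a list of rows, each an object with "delta_pos": the shift along the tool's x, y, z in fractions of the full range, 1 being 0.75 m, a list of three; "turn": the turn, a rotation vector about the tool's x, y, z in fractions of the full range, 1 being pi rad, a list of three; "fingers": the closure, from 0 (fully open) to 1 (shut). A call has 1 to 12 rows; each row is the pose to reach, as a shift and turn from the pose commanded when the call began, along the tool's axes at that moment; what a row does not reach only later rows make up. A row lasts 1/8 s, in which the tool goes at most 62.5 mm and 10.7 degrees, less where a joint would pass 70% of its speed; a pose out of reach is approached as far as the arm can. Shift and turn numbers lie between -1 and 1, and a call with a number outside is refused. A call with a gripper value outside its range is refused whole. The fingers move at their own pace and stop on an object; "force" is the grip in N (left out, the last holds). Time passes only in rows, so rows that repeat a pose let the fingers close. It gives the time, the measured TCP pose, the force, the opening and the grip force at its end, in the units of the state.
- get_obs(): the state, without advancing time (a new reading comes with each control period).
- camera(name): name is "side" or "top"; returns a dict with "color" (480x640x3 uint8, red, green, blue), "range_z" (480x640 float32, m along the optical axis (not along the pixel's ray), 0 where there is no reading), "fx", "fy", "cx", "cy" (pixels), "R" (3x3) and "t" (3): a world point X has camera coordinates R X + t. Camera axes: x right, y down, z forward; pixel columns grow to the right and rows downward; lengths in m; the calibration is good to about 2 mm. A picture is of the moment at which its call begins.
- hand_in(): hands the job in; it is judged then, once.
The state is a dict: "clock": time; "joint_pos": joint angles; "joint_velocities": joint speeds; "tau": joint torques, N m; "position": TCP position; "ee_rot": TCP orientation; "ft_force": force on the tool from outside, world axes, zero at the start; "torque": the same for the moment, N m; "grip_width": opening from 0.0 (shut) to 1.0 (fully open); "grasp_force": force on a finger pad.
Only numpy, scipy, OpenCV 4.12 (cv2) and the standard library are available. Lean on these libraries where they do the work, as an engineer would, in place of code of your own. Each camera call takes 0.05 s, during which the arm holds its last target. There are 200 camera calls.

## Task

Take the turned-wood ring stamp (the one with a hole right through it), slide it down over the upright post of the print press until it sits flat on the sprung bed, then push the stamp down until the top of the bed is level with the tops of the two gauge blocks beside it, half of the bed's travel, never all the way down to its stop. Finish while still holding it pressed there: do not let go or ease off at the end, push on the stamp only and not on the press itself, and leave the solid stamp and the tape roll where they are.

Things in the scene. Friction and masses are not known exactly. Their poses are not given: they have to be found in the camera images.
- ring_stamp: Loose turned-wood ring stamp, 90 g, upright on the table: black rubber flange 66 mm across, 10 mm high, below a plain wooden body 50 mm across; 50 mm high in all; a 30 mm hole right through its axis. Origin: centre of its underside, z up the hole. Grip the body from above, clear of the flange, at any yaw. It stands in one of three places in a row ahead; solid stamp and tape roll have the others.
- press: Print press, fixed: plywood housing 160 x 160 x 45 mm high, a fixed steel post 26 mm across in the middle, a square sprung bed with paper over the housing. Two dark steel gauge blocks (40 x 16 mm) flank the bed, 71 mm from the post along the press's +y and -y, tops 69 mm above the table. Left or right of the midline, yaw within 0.4. Origin: centre of its underside, z up.
- post_tip (a point): Top centre of the press's fixed post, 126 mm above the table. The top 9 mm taper from 26 mm to 12 mm diameter; the post does not move when the bed goes down. The stamp's hole has 2 mm of play all round on it.
- bed_top (a point): Centre of the top face of the sprung bed (120 x 120 mm, 10 mm thick), on the post's axis; it moves with the bed. With the bed up it is 81 mm above the table, 12 mm higher than the gauge blocks' tops and 45 mm below the post's tip.
- press_bed (a joint): How far the bed is pressed down, m: 0 = up at rest (the stamp's weight alone does not sink it), 0.012 = top level with the gauge blocks (wanted), 0.024 = on its stop. The spring pushes back with about 2.5 N at the start, 9.5 N at 0.012, 17 N at the stop, and lifts the bed again when let go.
- solid_stamp: Loose wooden stamp of the same size and material (66 mm flange, 50 mm body, 50 mm high) but solid, with a rounded closed top: not wanted, leave it. Origin: centre of its underside.
- tape_roll: Loose roll of paper tape lying flat, 96 mm outside, 76 mm core hole, 24 mm high: leave it. Origin: centre of its underside.
- basket: Fixed low blue plastic basket of pencils, 210 x 120 mm, 60 mm high, on the side of the midline away from the press. Origin: centre of its underside.
There are look-alikes about, which are no part of the job. What is shaped like the ring_stamp but red is not meant.

How it is judged:
On the way, in this order (a step that is already met when the one before it is completed fails the run):
1. the ring stamp is lifted clear of the table (height (world z) of ring_stamp above 0.03 m), for 0.1 s.
2. the ring stamp is round the post and sits flat on the bed (horizontal distance between ring_stamp and post_tip below 0.005 m and angle between ring_stamp's own z axis and vertical below 0.1 rad and z of ring_stamp in the frame of bed_top between -0.004 and 0.004 m), for 0.1 s.
At the end, for the whole second after the job is handed in: Through the last second the robot holds the ring stamp down: round the post (5 mm), upright (0.1 rad), flat on the bed (4 mm), bed pressed 9 to 15 mm and still, stamp on press over 4 N, robot pushing on the stamp and not touching the press (under 1 N) (all of step 2 and value of joint press_bed between 0.009 and 0.015 m and velocity of joint press_bed between -0.01 and 0.01 m/s and contact force between ring_stamp and press above 4 N and contact force between the arm and press below 1 N and contact force between any of the fingers, the arm and ring_stamp above 3 N); the arm keeps its last pose, push and grip.
It fails at once if the bed is driven down to its stop (more than 22 mm) (value of joint press_bed above 0.022 m).
It fails at once if the solid stamp or the tape roll is moved by more than 30 mm (distance of any of solid_stamp, tape_roll from where it was at the start of the episode above 0.03 m).
It also fails if it takes over 45 s, if anything falls off the work surface, if the arm or the gripper's body presses on something with over 40 N, if the wrist force passes 120 N, or if a joint passes its speed limit or range.

## Working session

There is one attempt and no reset: what is moved stays moved. The work goes in short steps, Python scripts to look and compute and a tool call to move; the robot and the scene stay as the last step left them, time stands still between calls to the robot, and variables do not carry over. Pictures are saved under pics/ and viewed, at most 10 in all, crops included, and the job is handed in when it is done.

Besides the shell and the picture viewer there is one more tool, called after "Request:" as name(argument=value, ...), one argument or row to a line, values as JSON. move_arm: Moves the arm, as the interface text tells. Its arguments: {"type":"object","properties":{"plan":{"type":"array","items":{"type":"object","properties":{"delta_pos":{"type":"array","items":{"type":"number"}},"turn":{"type":"array","items":{"type":"number"}},"fingers":{"type":"number"}}}},"force":{"type":"number"}},"required":["plan"]}

```bash
mkdir -p pics; python3 - <<'E'
from workcell import *
import cv2,numpy as np
print(get_obs(), tip_reach if not callable(tip_reach) else tip_reach())
for n in("side","top"):
    c=camera(n); np.savez(f"pics/{n}0.npz",**c)
    cv2.imwrite(f"pics/{n}0.png",c["color"][:,:,::-1]); print(n,c["fx"],c["cx"],c["cy"],c["R"],c["t"])
E
```

```text
{'clock': 0.0, 'joint_pos': array([-1.16558967,  0.33283927, -0.06471701,  1.46094547,  0.02159774,
        1.34989861, -0.08852682]), 'joint_velocities': array([-3.14910640e-04,  1.19142438e-03, -5.92788284e-04,  2.19429421e-04,
        8.39968095e-05, -2.25529580e-03, -1.26098358e-03]), 'tau': array([-1.85301342e-04, -6.25459099e+01,  4.88827180e-02, -3.91609991e+01,
        1.61535514e-02,  1.00021155e-02, -2.33502305e-05]), 'position': array([0.25914208, 0.56834721, 0.24153434]), 'ee_rot': array([ 2.12271018e-01,  9.77210585e-01, -6.87259006e-04, -1.19582735e-04]), 'ft_force': array([ 0.37517914, -0.28739241, -0.17945511]), 'torque': array([-0.0013423 ,  0.06227481, -0.02812249]), 'grasp_force': 0.0, 'grip_width': 0.9979284694284093} 0.011
side 451.52766739770635 322.3967189697905 240.91190929464722 [[-0.90758909 -0.41985823 -0.00105439]
 [-0.33055348  0.71608683 -0.61477967]
 [ 0.25887534 -0.55761879 -0.7886982 ]] [0.52496976 0.23581548 0.7544713 ]
top 448.10005882422627 325.022275505805 237.356821408975 [[-0.01931151 -0.9997596  -0.01038281]
 [-0.99868527  0.01978189 -0.04729062]
 [ 0.04748464  0.00945591 -0.99882721]] [0.02791522 0.56152672 0.90052201]
```

View pics/top0.png

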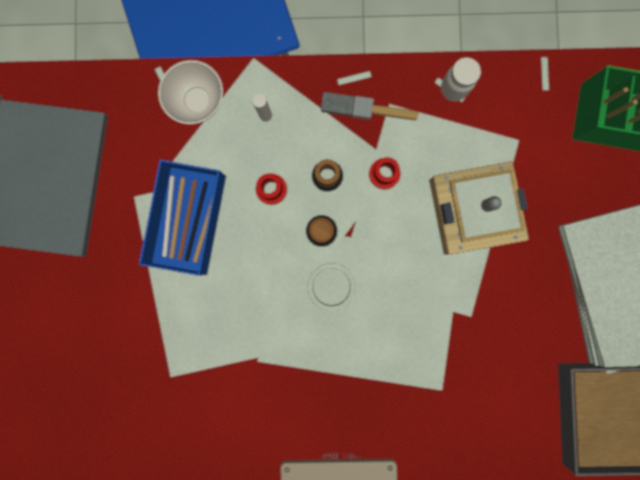

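View pics/side0.png

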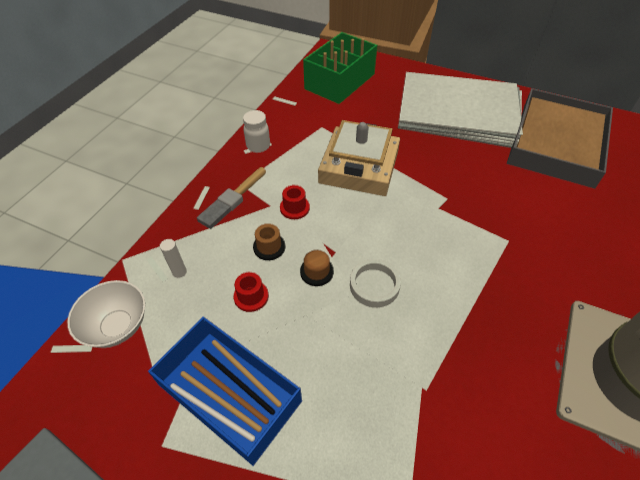

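The top view shows the bored wooden stamp at about (327,175). The solid stamp is at (321,230), the tape roll at (331,286) and red decoys at (271,188) and (385,172). The press is at (480,207) with its post tip near (491,204). In the side view the ring stamp is at (267,240) and the press post at (362,130).

```bash
cat > h.py <<'E'
import cv2,numpy as np
def ray(c,u,v):
    R,t=c["R"],c["t"]; o=-R.T@t
    d=R.T@np.array([(u-c["cx"])/c["fx"],(v-c["cy"])/c["fy"],1]); return o,d
def plane(c,u,v,z):
    o,d=ray(c,u,v); return o+d*(z-o[2])/d[2]
def tri(*obs):
    A=np.zeros((3,3));b=np.zeros(3);P=[]
    for c,u,v in obs:
        o,d=ray(c,u,v); d=d/np.linalg.norm(d); M=np.eye(3)-np.outer(d,d); A+=M;b+=M@o;P.append((M,o))
    x=np.linalg.solve(A,b); return x,[np.linalg.norm(M@(x-o)) for M,o in P]
def depthpts(c,u0,u1,v0,v1):
    v,u=np.mgrid[v0:v1,u0:u1]; z=c["range_z"][v0:v1,u0:u1]
    p=np.stack([(u-c["cx"])/c["fx"]*z,(v-c["cy"])/c["fy"]*z,z],-1)
    return (p-c["t"])@c["R"]
E
python3 - <<'E'
import sys;sys.path.insert(0,'.')
from h import *
T=dict(np.load("pics/top0.npz"));S=dict(np.load("pics/side0.npz"))
crop=lambda c,u,v,w,h,k:cv2.resize(c["color"][v:v+h,u:u+w,::-1],None,fx=k,fy=k,interpolation=cv2.INTER_NEAREST)
a=np.hstack([crop(T,302,150,50,50,6),crop(T,427,155,105,105,300/105)[:300,:300]])
b=np.hstack([crop(S,242,215,50,50,6),crop(S,315,115,90,90,300/90)[:300,:300]])
cv2.imwrite("pics/crop.png",np.vstack([a,b]))
def comp(m,u,v,w,h):
    k=np.zeros_like(m);k[v:v+h,u:u+w]=m[v:v+h,u:u+w]
    n,l,s,ce=cv2.connectedComponentsWithStats(k); i=1+s[1:,4].argmax(); return s[i],ce[i],(l==i).astype(np.uint8)
for n,c,r in(("T",T,(302,150,50,50)),("S",S,(242,215,50,50))):
    hsv=cv2.cvtColor(c["color"],cv2.COLOR_RGB2HSV)
    m=cv2.inRange(hsv,(5,70,50),(22,255,255)); s,ce,_=comp(m,*r); print(n,"wood",s,ce)
for n,c,r in(("T",T,(302,150,50,50)),("T",T,(427,155,105,105)),("S",S,(242,215,50,50)),("S",S,(315,115,90,90))):
    u,v,w,h=r;p=depthpts(c,u,u+w,v,v+h).reshape(-1,3)
    hh,e=np.histogram(p[:,2],bins=np.arange(-.01,.15,.004)); print(n,[(round(float(x),3),int(y)) for x,y in zip(e,hh) if y>8])
    for lo,hi in((.044,.056),(.075,.088),(.118,.132)):
        q=p[(p[:,2]>lo)&(p[:,2]<hi)]
        if len(q)>5: print("  ",lo,len(q),q.mean(0).round(4),((q.max(0)+q.min(0))/2).round(4),np.ptp(q,0).round(3))
E
```

```text
T wood [314 160  27  27 440] [326.98409091 172.80909091]
S wood [255 224  26  31 671] [267.58718331 238.65722802]
T [(-0.006, 256), (-0.002, 1417), (0.002, 156), (0.006, 183), (0.01, 58), (0.014, 12), (0.018, 14), (0.022, 12), (0.026, 12), (0.03, 15), (0.034, 14), (0.038, 14), (0.042, 25), (0.046, 244), (0.05, 63)]
   0.044 321 [0.6903 0.0092 0.0486] [0.6899 0.0092 0.0486] [0.047 0.05  0.009]
T [(-0.01, 10), (-0.006, 1073), (-0.002, 2744), (0.002, 183), (0.006, 35), (0.01, 41), (0.014, 43), (0.018, 34), (0.022, 38), (0.026, 45), (0.03, 50), (0.034, 31), (0.038, 352), (0.042, 1670), (0.046, 190), (0.05, 11), (0.054, 13), (0.058, 9), (0.062, 56), (0.066, 265), (0.07, 49), (0.074, 337), (0.078, 3106), (0.082, 360), (0.086, 12), (0.09, 12), (0.094, 9), (0.098, 9), (0.102, 10), (0.106, 15), (0.11, 10), (0.114, 39), (0.118, 59), (0.122, 48), (0.126, 14)]
   0.044 949 [ 0.6018 -0.2727  0.0454] [ 0.6134 -0.2911  0.0498] [0.177 0.18  0.012]
   0.075 3799 [ 0.6133 -0.2907  0.0801] [ 0.6144 -0.292   0.0811] [0.135 0.136 0.012]
   0.118 121 [ 0.6136 -0.2904  0.1223] [ 0.6129 -0.2912  0.123 ] [0.
[... 294 characters left out ...]
, 44), (-0.002, 2415), (0.002, 1018), (0.006, 93), (0.01, 88), (0.014, 122), (0.018, 108), (0.022, 95), (0.026, 104), (0.03, 103), (0.034, 126), (0.038, 101), (0.042, 785), (0.046, 514), (0.05, 58), (0.054, 51), (0.058, 37), (0.062, 36), (0.066, 77), (0.07, 77), (0.074, 87), (0.078, 818), (0.082, 903), (0.086, 19), (0.09, 16), (0.094, 19), (0.098, 18), (0.102, 14), (0.106, 18), (0.11, 15), (0.114, 16), (0.118, 36), (0.122, 29), (0.126, 11)]
   0.044 1207 [ 0.602  -0.2602  0.0465] [ 0.6168 -0.2909  0.05  ] [0.18  0.18  0.012]
   0.075 1791 [ 0.6144 -0.2818  0.0818] [ 0.6171 -0.2907  0.0814] [0.136 0.141 0.013]
   0.118 76 [ 0.6159 -0.2866  0.1227] [ 0.617  -0.2871  0.1232] [0.025 0.021 0.01 ]
```

View pics/crop.png

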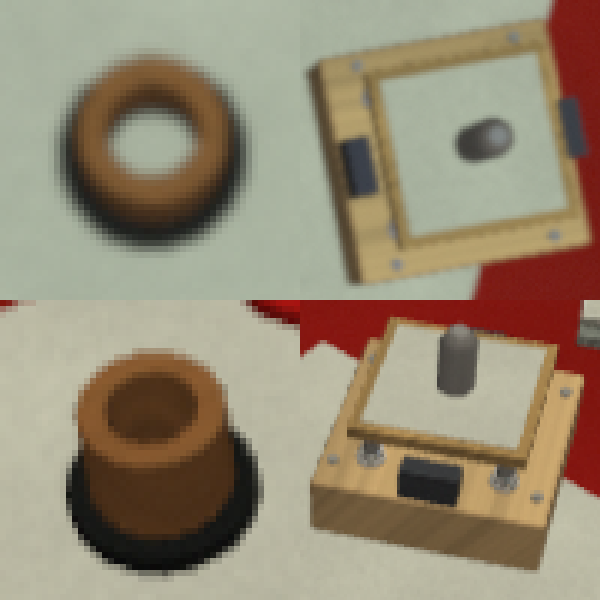

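The crops confirm the bored stamp: its hole shows at crop (150,140) top and (150,405) side. The post is bare, and the bed sits above the blocks. The two views agree on the stamp-to-post offset to within 1 mm.

```bash
cat >> h.py <<'E'
def delta(goal):
    from workcell import get_obs
    from scipy.spatial.transform import Rotation as Ro
    o=get_obs(); R=Ro.from_quat(o["ee_rot"]); print("pos",o["position"].round(4),"q",o["ee_rot"].round(4)," delta",R.inv().apply(np.array(goal)-o["position"]).round(4),"level-turn",(R.inv()*Ro.from_rotvec(np.cross(R.apply([0,0,1]),[0,0,-1]))*R).as_rotvec().round(4))
E
python3 -c "
from h import *
delta([.692,.0105,.13]);delta([.692,.0105,.030])"
```

```text
pos [0.2592 0.5684 0.2416] q [ 2.123e-01  9.772e-01 -6.000e-04 -1.000e-04]  delta [-0.6253 -0.3279  0.112 ] level-turn [-0.0012  0.0001  0.    ]
pos [0.2592 0.5684 0.2416] q [ 2.123e-01  9.772e-01 -6.000e-04 -1.000e-04]  delta [-0.6253 -0.3278  0.212 ] level-turn [-0.0012  0.0001  0.    ]
```

The rows are not in the units I measure in: shifts go in shares of 0.75 m and turns go in shares of pi rad. I convert before sending: -0.625 m is -0.8333, 0.112 m is 0.1493.

Request:
move_arm(
  plan=[
    {"delta_pos": [-0.08,-0.04,0],"turn": [0,0,0],"fingers": 0},
    {"delta_pos": [-0.1467,-0.076,0],"turn": [0,0,0],"fingers": 0},
    {"delta_pos": [-0.22,-0.1147,0],"turn": [0,0,0],"fingers": 0},
    {"delta_pos": [-0.2933,-0.1533,0],"turn": [0,0,0],"fingers": 0},
    {"delta_pos": [-0.3667,-0.192,0],"turn": [0,0,0],"fingers": 0},
    {"delta_pos": [-0.44,-0.2307,0],"turn": [0,0,0],"fingers": 0},
    {"delta_pos": [-0.5133,-0.2693,0.0133],"turn": [0,0,0],"fingers": 0},
    {"delta_pos": [-0.5867,-0.308,0.04],"turn": [0,0,0],"fingers": 0},
    {"delta_pos": [-0.66,-0.3467,0.0667],"turn": [0,0,0],"fingers": 0},
    {"delta_pos": [-0.7333,-0.3853,0.0933],"turn": [0,0,0],"fingers": 0},
    {"delta_pos": [-0.8,-0.42,0.12],"turn": [0,0,0],"fingers": 0},
    {"delta_pos": [-0.8333,-0.4373,0.1493],"turn": [0,0,0],"fingers": 0},
  ],
)

```text
clock: 1.6
position: [0.693, 0.0073, 0.1292]
ee_rot: [0.214, 0.977, -0.001, 0.0]
ft_force: [-0.2, 2.4, 0.1]
grip_width: 1.003
grasp_force: 0.0
```

```bash
python3 - <<'E'
from h import *
from workcell import *
delta([.692,.0105,.030]); print(get_obs()["joint_pos"].round(2))
a=[camera(n)["color"][100:340,170:490,::-1] for n in("top","side")]
cv2.imwrite("pics/b.png",np.hstack(a))
E
```

```text
pos [0.693  0.0073 0.1292] q [ 2.137e-01  9.769e-01 -7.000e-04  2.000e-04]  delta [0.0023 0.0026 0.0992] level-turn [-0.0012  0.0006 -0.    ]
[-0.29  0.57  0.31  1.41 -0.18  1.2   1.18]
```

View pics/b.png

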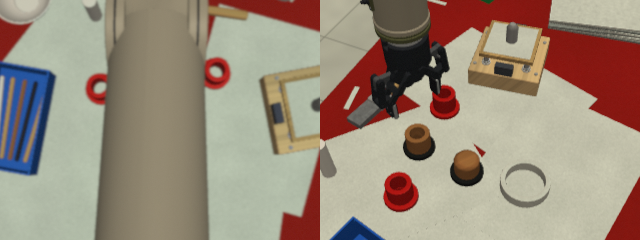

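The side view shows the open gripper directly above the ring stamp, with the stamp at crop (418,135). The top view is blocked by the arm. I'm descending now.

In the tool's units: 0.1 m is 0.1333, 0.09 m is 0.12.

Request:
move_arm(
  plan=[
    {"delta_pos": [0,0,0.0533],"turn": [0,0,0],"fingers": 0},
    {"delta_pos": [0,0,0.0933],"turn": [0,0,0],"fingers": 0},
    {"delta_pos": [0,0,0.12],"turn": [0,0,0],"fingers": 0},
    {"delta_pos": [0,0,0.1333],"turn": [0,0,0],"fingers": 0},
    {"delta_pos": [0,0,0.1333],"turn": [0,0,0],"fingers": 0},
  ],
)

```text
clock: 2.33
position: [0.6919, 0.0112, 0.0303]
ee_rot: [0.212, 0.977, 0.0, -0.0]
ft_force: [-0.3, 0.8, -0.6]
grip_width: 1.0
grasp_force: 0.0
```

```bash
python3 - <<'E'
from h import *
from workcell import *
delta([.692,.0105,.030])
c=camera("side")
cv2.imwrite("pics/c.png",cv2.resize(c["color"][150:300,190:390,::-1],None,fx=3,fy=3))
E
```

```text
pos [0.6919 0.0112 0.0303] q [ 2.122e-01  9.772e-01  0.000e+00 -1.000e-04]  delta [-0.0004 -0.0006  0.0003] level-turn [-0.     -0.0002  0.    ]
```

View pics/c.png

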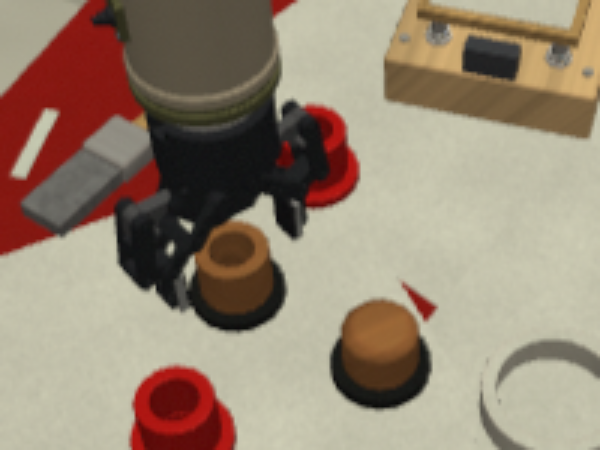

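The side crop shows the pads on both sides of the stamp body: tips at (180,305) and (290,235), midpoint (235,270), which is on the stamp's axis. I'm closing the gripper and lifting.

Request:
move_arm(
  force=70,
  plan=[
    {"delta_pos": [0,0,0],"turn": [0,0,0],"fingers": 0.3},
    {"delta_pos": [0,0,0],"turn": [0,0,0],"fingers": 0.7},
    {"delta_pos": [0,0,0],"turn": [0,0,0],"fingers": 1},
    {"delta_pos": [0,0,0],"turn": [0,0,0],"fingers": 1},
    {"delta_pos": [0,0,0],"turn": [0,0,0],"fingers": 1},
    {"delta_pos": [0,0,0],"turn": [0,0,0],"fingers": 1},
    {"delta_pos": [0,0,0],"turn": [0,0,0],"fingers": 1},
  ],
)

```text
clock: 3.25
position: [0.6927, 0.011, 0.0318]
ee_rot: [0.212, 0.977, 0.0, 0.001]
ft_force: [-1.8, -0.3, 5.2]
grip_width: 0.571
grasp_force: 72.3
```

In the tool's units: -0.15 m is -0.2, -0.11 m is -0.1467.

Request:
move_arm(
  plan=[
    {"delta_pos": [0,0,-0.0267],"turn": [0,0,0],"fingers": 1},
    {"delta_pos": [0,0,-0.08],"turn": [0,0,0],"fingers": 1},
    {"delta_pos": [0,0,-0.1467],"turn": [0,0,0],"fingers": 1},
    {"delta_pos": [0,0,-0.2],"turn": [0,0,0],"fingers": 1},
    {"delta_pos": [0,0,-0.2],"turn": [0,0,0],"fingers": 1},
  ],
)

```text
clock: 3.88
position: [0.6938, 0.0108, 0.186]
ee_rot: [0.212, 0.977, 0.001, 0.004]
ft_force: [-0.2, -0.5, -0.8]
grip_width: 0.57
grasp_force: 72.3
```

```bash
python3 - <<'E'
from h import *
from workcell import *
p=get_obs()["position"]
delta([p[0]-.077,p[1]-.299,.18])
c=camera("side")
cv2.imwrite("pics/d.png",cv2.resize(c["color"][100:300,190:430,::-1],None,fx=3,fy=3))
E
```

```text
pos [0.6938 0.0108 0.186 ] q [0.2124 0.9772 0.0012 0.0037]  delta [-0.054  -0.304   0.0051] level-turn [0.004  0.0067 0.    ]
```

In the tool's units: -0.304 m is -0.4053, -0.054 m is -0.072.

Request:
move_arm(
  plan=[
    {"delta_pos": [-0.0067,-0.04,0],"turn": [0,0,0],"fingers": 1},
    {"delta_pos": [-0.0187,-0.1067,0],"turn": [0,0,0],"fingers": 1},
    {"delta_pos": [-0.0307,-0.1733,0],"turn": [0,0,0],"fingers": 1},
    {"delta_pos": [-0.0427,-0.24,0],"turn": [0,0,0],"fingers": 1},
    {"delta_pos": [-0.0547,-0.3067,0],"turn": [0,0,0],"fingers": 1},
    {"delta_pos": [-0.0653,-0.3667,0],"turn": [0,0,0],"fingers": 1},
    {"delta_pos": [-0.072,-0.4053,0],"turn": [0,0,0],"fingers": 1},
    {"delta_pos": [-0.072,-0.4053,0],"turn": [0,0,0],"fingers": 1},
    {"delta_pos": [-0.072,-0.4053,0],"turn": [0,0,0],"fingers": 1},
  ],
)

```text
clock: 5.05
position: [0.6149, -0.2868, 0.1794]
ee_rot: [0.212, 0.977, 0.001, -0.001]
ft_force: [-0.9, 0.6, -0.6]
grip_width: 0.569
grasp_force: 72.3
```

```bash
python3 - <<'E'
from h import *
from workcell import *
print(get_obs()["position"],get_obs()["ee_rot"])
a=[]
for n,(u,v) in(("top",(420,100)),("side",(300,50))):
    c=camera(n); np.savez(f"pics/{n}1.npz",**c)
    a.append(cv2.resize(c["color"][v:v+150,u:u+130,::-1],None,fx=3,fy=3))
cv2.imwrite("pics/e.png",np.hstack(a)); 
E
```

```text
[ 0.61492284 -0.28684179  0.17944008] [ 2.11896575e-01  9.77291726e-01  5.15536765e-04 -6.76974586e-04]
```

View pics/e.png

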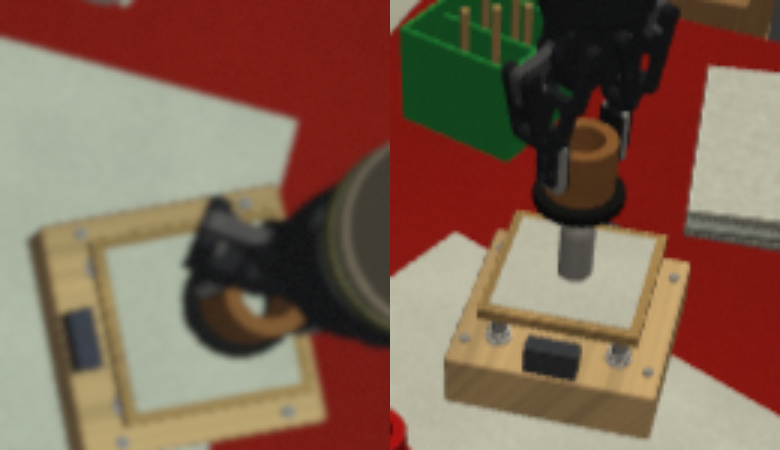

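The stamp is gripped upright just above the post. In the side crop its flange spans x 535–625 above the post at x 576. In the top crop the hole is at (245,300). I'll measure stamp axis against post axis with fixed-radius circle fits in each view.

```bash
cat > fit.py <<'E'
from h import *
from scipy.optimize import least_squares
def circ(p,r,x0):
    f=lambda a:np.hypot(p[:,0]-a[0],p[:,1]-a[1])-r
    s=least_squares(f,x0,loss="soft_l1",f_scale=.001); return s.x.round(4),len(p),round(float(np.median(np.abs(s.fun))),4)
def cyl(c,box,r,zlo,zhi,x0,hsvr=None,rmin=0,rmax=.02):
    u,v,w,h=box; p=depthpts(c,u,u+w,v,v+h)
    m=(p[...,2]>zlo)&(p[...,2]<zhi)
    if hsvr: m&=cv2.inRange(cv2.cvtColor(c["color"][v:v+h,u:u+w],cv2.COLOR_RGB2HSV),*hsvr)>0
    d=np.hypot(p[...,0]-x0[0],p[...,1]-x0[1]); m&=(d<rmax)&(d>rmin)
    return circ(p[m],r,x0)
E
python3 - <<'E'
from fit import *
L=lambda n:dict(np.load(f"pics/{n}.npz"))
W=((5,70,30),(22,255,255))
for n,pb,sb0,sb1 in(("top",(427,155,105,105),(302,150,50,50),(470,170,80,60)),("side",(315,115,90,90),(242,215,50,50),(340,80,50,50))):
    A,B=L(n+"0"),L(n+"1"); off=np.array([0,0]) if n=="top" else np.array([.002,.003])
    print(n,"post",cyl(A,pb,.013,.088,.114,np.array([.6136,-.2904])+off),
      "stamp0",cyl(A,sb0,.025,.014,.044,np.array([.6903,.0092])+off,W,.02,.032))
    u,v,w,h=sb1; p=depthpts(B,u,u+w,v,v+h)
    m=(cv2.inRange(cv2.cvtColor(B["color"][v:v+h,u:u+w],cv2.COLOR_RGB2HSV),*W)>0)&(p[...,2]>.14)&(p[...,2]<.22); z=p[...,2][m]
    print(np.percentile(z,[2,10,50,90,95,98]).round(4))
    zt=np.percentile(z,95)
    print("  stamp1",cyl(B,sb1,.025,zt-.038,zt-.006,np.array([.6136,-.2904])+off,W,.02,.032))
    q=p[m&(p[...,2]>zt-.006)]; print("  rim mid",((q.max(0)+q.min(0))/2).round(4),q.mean(0).round(4),circ(q[np.hypot(q[:,0]-.615,q[:,1]+.289)>.019],.0245,[.615,-.289]))
E
```

```text
top post (array([ 0.6142, -0.2924]), 71, 0.0003) stamp0 (array([0.6912, 0.0094]), 59, 0.0002)
[0.1556 0.1597 0.189  0.197  0.1978 0.1983]
  stamp1 (array([ 0.6138, -0.2887]), 153, 0.0004)
  rim mid [ 0.6028 -0.2832  0.2043] [ 0.5998 -0.2816  0.1962] (array([ 0.6168, -0.2888]), 155, 0.0018)
side post (array([ 0.6178, -0.292 ]), 109, 0.0007) stamp0 (array([0.6945, 0.01  ]), 224, 0.0005)
[0.158  0.1613 0.1855 0.1986 0.1994 0.2002]
  stamp1 (array([ 0.6178, -0.2874]), 231, 0.0008)
  rim mid [ 0.6112 -0.2846  0.2057] [ 0.6082 -0.2862  0.1979] (array([ 0.6182, -0.287 ]), 95, 0.0011)
```

Request:
move_arm(
  plan=[
    {"delta_pos": [-0.002,-0.0043,0],"turn": [0,0,0],"fingers": 1},
    {"delta_pos": [-0.002,-0.0043,0.0133],"turn": [0,0,0],"fingers": 1},
    {"delta_pos": [-0.002,-0.0043,0.024],"turn": [0,0,0],"fingers": 1},
    {"delta_pos": [-0.002,-0.0043,0.032],"turn": [0,0,0],"fingers": 1},
    {"delta_pos": [-0.002,-0.0043,0.04],"turn": [0,0,0],"fingers": 1},
    {"delta_pos": [-0.002,-0.0043,0.0453],"turn": [0,0,0],"fingers": 1},
    {"delta_pos": [-0.002,-0.0043,0.0453],"turn": [0,0,0],"fingers": 1},
    {"delta_pos": [-0.002,-0.0043,0.0453],"turn": [0,0,0],"fingers": 1},
  ],
)

```text
clock: 6.15
position: [0.615, -0.2917, 0.1465]
ee_rot: [0.212, 0.977, -0.0, 0.0]
ft_force: [0.6, 0.7, -0.4]
grip_width: 0.571
grasp_force: 72.3
```

```bash
cat > look.py <<'E'
from fit import *
from workcell import *
import sys
W=((5,70,30),(22,255,255)); o=get_obs(); print(o["position"].round(4),o["ft_force"].round(1),o["ee_rot"].round(4))
zt=o["position"][2]+.0185; tag=sys.argv[1]
for n,b,x0 in(("top",(460,165,90,80),[.614,-.2915]),("side",(335,75,60,90),[.618,-.291])):
    c=camera(n); np.savez(f"pics/{n}{tag}.npz",**c)
    try: print(n,"stamp",cyl(c,b,.025,zt-.037,zt-.006,np.array(x0),W,.02,.032))
    except Exception as e: print(n,e)
    u,v,w,h=b;p=depthpts(c,u,u+w,v,v+h); m=(cv2.inRange(cv2.cvtColor(c["color"][v:v+h,u:u+w],cv2.COLOR_RGB2HSV),*W)>0)&(np.abs(p[...,2]-zt)<.012)&(np.hypot(p[...,0]-x0[0],p[...,1]-x0[1])<.03)
    q=p[...,2][m]; print("  top z",np.percentile(q,[90,95]).round(4) if len(q) else None)
E
python3 look.py 2
```

```text
[ 0.615  -0.2917  0.1465] [ 0.6  0.7 -0.4] [ 2.123e-01  9.772e-01 -0.000e+00  2.000e-04]
top stamp (array([ 0.6142, -0.2933]), 126, 0.0002)
  top z [0.1648 0.1653]
side stamp (array([ 0.6177, -0.2927]), 204, 0.0008)
  top z [0.1663 0.1667]
```

In the tool's units: 0.033 m is 0.044, 0.0007 m is 0.0009.

Request:
move_arm(
  plan=[
    {"delta_pos": [0.0004,0.0009,0.0067],"turn": [0,0,0],"fingers": 1},
    {"delta_pos": [0.0004,0.0009,0.0147],"turn": [0,0,0],"fingers": 1},
    {"delta_pos": [0.0004,0.0009,0.0227],"turn": [0,0,0],"fingers": 1},
    {"delta_pos": [0.0004,0.0009,0.0307],"turn": [0,0,0],"fingers": 1},
    {"delta_pos": [0.0004,0.0009,0.0373],"turn": [0,0,0],"fingers": 1},
    {"delta_pos": [0.0004,0.0009,0.0427],"turn": [0,0,0],"fingers": 1},
    {"delta_pos": [0.0004,0.0009,0.044],"turn": [0,0,0],"fingers": 1},
    {"delta_pos": [0.0004,0.0009,0.044],"turn": [0,0,0],"fingers": 1},
  ],
)

```text
clock: 7.25
position: [0.615, -0.2908, 0.1134]
ee_rot: [0.212, 0.977, 0.0, 0.0]
ft_force: [0.6, -0.0, -0.4]
grip_width: 0.572
grasp_force: 72.3
```

```bash
python3 look.py 3
```

```text
[ 0.615  -0.2908  0.1134] [ 0.6 -0.  -0.4] [2.123e-01 9.772e-01 0.000e+00 1.000e-04]
top stamp (array([ 0.6139, -0.2926]), 108, 0.0002)
  top z [0.1322 0.133 ]
side stamp (array([ 0.6176, -0.2919]), 183, 0.0006)
  top z [0.1332 0.1336]
```

In the tool's units: 0.002 m is 0.0027, 0.001 m is 0.0013.

Request:
move_arm(
  plan=[
    {"delta_pos": [0,0,0.0013],"turn": [0,0,0],"fingers": 1},
    {"delta_pos": [0,0,0.0013],"turn": [0,0,0],"fingers": 1},
    {"delta_pos": [0,0,0.0027],"turn": [0,0,0],"fingers": 1},
    {"delta_pos": [0,0,0.0027],"turn": [0,0,0],"fingers": 1},
    {"delta_pos": [0,0,0.0027],"turn": [0,0,0],"fingers": 1},
    {"delta_pos": [0,0,0.0027],"turn": [0,0,0],"fingers": 1},
  ],
)

```text
clock: 8.1
position: [0.6151, -0.2909, 0.1114]
ee_rot: [0.212, 0.977, -0.0, 0.0]
ft_force: [0.9, 0.1, 2.7]
grip_width: 0.572
grasp_force: 72.6
```

In the tool's units: 0.002 m is 0.0027, 0.001 m is 0.0013.

Request:
move_arm(
  plan=[
    {"delta_pos": [0,0,0.0013],"turn": [0,0,0],"fingers": 1},
    {"delta_pos": [0,0,0.0013],"turn": [0,0,0],"fingers": 1},
    {"delta_pos": [0,0,0.0027],"turn": [0,0,0],"fingers": 1},
    {"delta_pos": [0,0,0.0027],"turn": [0,0,0],"fingers": 1},
    {"delta_pos": [0,0,0.0027],"turn": [0,0,0],"fingers": 1},
    {"delta_pos": [0,0,0.0027],"turn": [0,0,0],"fingers": 1},
  ],
)

```text
clock: 8.85
position: [0.6151, -0.2909, 0.1094]
ee_rot: [0.212, 0.977, 0.0, 0.0]
ft_force: [1.4, -1.3, 3.3]
grip_width: 0.571
grasp_force: 72.7
```

Contact came at a TCP z of about 0.1115, and the force is following the spring. I'm pressing about 10 mm more.

In the tool's units: 0.01 m is 0.0133, 0.009 m is 0.012.

Request:
move_arm(
  plan=[
    {"delta_pos": [0,0,0.0013],"turn": [0,0,0],"fingers": 1},
    {"delta_pos": [0,0,0.0027],"turn": [0,0,0],"fingers": 1},
    {"delta_pos": [0,0,0.0053],"turn": [0,0,0],"fingers": 1},
    {"delta_pos": [0,0,0.008],"turn": [0,0,0],"fingers": 1},
    {"delta_pos": [0,0,0.0107],"turn": [0,0,0],"fingers": 1},
    {"delta_pos": [0,0,0.012],"turn": [0,0,0],"fingers": 1},
    {"delta_pos": [0,0,0.0133],"turn": [0,0,0],"fingers": 1},
    {"delta_pos": [0,0,0.0133],"turn": [0,0,0],"fingers": 1},
    {"delta_pos": [0,0,0.0133],"turn": [0,0,0],"fingers": 1},
    {"delta_pos": [0,0,0.0133],"turn": [0,0,0],"fingers": 1},
  ],
)

```text
clock: 10.1
position: [0.6151, -0.2909, 0.1]
ee_rot: [0.212, 0.977, 0.0, 0.0]
ft_force: [-0.5, -0.3, 9.3]
grip_width: 0.571
grasp_force: 73.2
```

```bash
python3 look.py 4; python3 - <<'E'
from h import *
a=[]
for n,(u,v) in(("top",(420,140)),("side",(300,70))):
    c=dict(np.load(f"pics/{n}4.npz")); c0=dict(np.load(f"pics/{n}0.npz"))
    b=(427,155,105,105) if n=="top" else (315,115,90,90); x0=np.array([.614,-.292]) if n=="top" else np.array([.6175,-.2915])
    for k in(c0,c):
        p=depthpts(k,b[0],b[0]+b[2],b[1],b[1]+b[3]); d=p[...,:2]-x0; h=k["color"][b[1]:b[1]+b[3],b[0]:b[0]+b[2]].max(-1)
        r=np.abs(d).max(-1); m=(r<.045)&(np.hypot(d[...,0],d[...,1])>.038)&(h>120)&(p[...,2]>.05)&(p[...,2]<.09)
        g=(np.abs(np.hypot(d[...,0],d[...,1])-.071)<.007)&(h<90)&(p[...,2]>.055)&(p[...,2]<.08)
        print(n,"bed",np.median(p[...,2][m]).round(4),m.sum(),"gauge",np.median(p[...,2][g]).round(4),g.sum())
    a.append(cv2.resize(c["color"][v:v+130,u:u+130,::-1],None,fx=3,fy=3))
cv2.imwrite("pics/f.png",np.hstack(a))
E
```

```text
[ 0.6151 -0.2909  0.1   ] [-0.5 -0.3  9.3] [2.123e-01 9.772e-01 1.000e-04 3.000e-04]
top stamp (array([ 0.6141, -0.2925]), 101, 0.0003)
  top z [0.1187 0.119 ]
side stamp (array([ 0.6178, -0.2919]), 179, 0.0007)
  top z [0.1199 0.1205]
top bed 0.0803 989 gauge 0.0679 229
top bed 0.0674 590 gauge 0.0679 132
side bed 0.0823 426 gauge 0.0691 104
side bed 0.0694 356 gauge 0.0688 93
```

View pics/f.png

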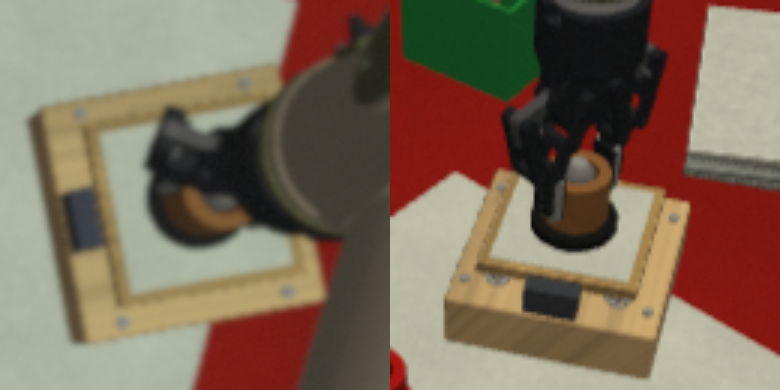

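The side crop shows the post through the stamp's hole at (580,170), the flange flat on the bed and the bed level with the gauge block at (552,297). Both views put the bed 12.9 mm down and within 1 mm of the gauge tops, with a push of about 9.5 N. I'm handing in.

```bash
python3 -c "
from workcell import *
print(hand_in())"
```

```text
the job is handed in; nothing more can be done
None
```

I slid the ring stamp over the post and pressed the bed about 12–13 mm down, within 1 mm of the gauge block tops by both cameras; I handed it in still held there with about 9.5 N, and the hand-in call returned no verdict.

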